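# Tip the offcut tray into the scrap bin over its yellow rail

### The job

Empty the red offcut tray into the scrap bin: holding it level, hook its open front over the bin's yellow rail so that it rests on the rail, then, with the rail as pivot, tip it over towards the inside of the bin until both offcuts have slid in. Then stand the empty tray level on the table, outside the bin, and let go.

Things in the scene. Friction and masses are not known exactly. Their poses are not given: they have to be found in the camera images.
- tray: Red tray (not the blue one), 0.24-0.39 kg. Floor 150 x 120 mm; 30 mm walls left, right and rear, front (-x) open. Origin: centre line of floor underside, 10 mm above the table; floor x -30 to +120; foot bars under it, 10 mm high, at x 8-16 and 108-116. Grip: wooden rib on the centre line, 14 mm thick (y), x 20-100, top at z 85; pinch near x 60, z 64 (centre of mass below). z up.
- bin: Fixed dark steel bin, 172 (x) x 200 (y) x 100 mm high, open top. Origin: centre of underside, z up. Yellow rail: its +x rim (away from the robot), a 10 mm round bar along y, axis at x 85, z 100 mm. Hooked tray: axes parallel to the bin's, tray origin at about x 85-95, y 0, z 105, front foot bar outside the rail. Tipping lifts the tray's rear.
- offcut_wood: Brown wooden offcut, loose, 34 x 24 x 16 mm, 14 g, lying in the red tray on the +y side of the grip. Origin: centre of its underside. Slides out of the tray's open front when tipped 45 degrees or more (50 is safe) within a second or so.
- offcut_disc: Aluminium disc, loose, 32 mm diameter, 8 mm thick, 18 g, lying in the red tray on the -y side of the grip. Origin: centre of its underside. Slides out like the wooden offcut.
Mind the look-alikes: they are no part of the job. Of the things that look like the tray, the middle-sized one is meant. Of the things shaped like the offcut_wood, the brown one is meant.

How it is judged:
On the way, in this order (a step that is already met when the one before it is completed fails the run):
1. the tray, still level within 15 degrees, rests on the yellow rail, hooked: the rail lies under the front part of its floor, the foot bar outside (contact force between tray and bin above 0.2 N and angle between tray's own z axis and vertical below 0.26 rad and x of tray in the frame of bin between 0.07 and 0.113 m and y of tray in the frame of bin between -0.06 and 0.06 m and z of tray in the frame of bin between 0.095 and 0.113 m), for 0.1 s.
2. the tray is tipped by more than 35 degrees with its front still at the rail (within about 25 mm) (angle between tray's own z axis and vertical above 0.61 rad and x of tray in the frame of bin between 0.055 and 0.115 m and y of tray in the frame of bin between -0.07 and 0.07 m and z of tray in the frame of bin between 0.08 and 0.135 m), for 0.2 s.
At the end, for the whole second after the job is handed in: Both offcuts lie at rest inside the bin, and the empty tray stands on the table outside the bin, on its foot bars, level within 10 degrees, at rest and released (x of offcut_wood in the frame of bin between -0.085 and 0.085 m and y of offcut_wood in the frame of bin between -0.097 and 0.097 m and z of offcut_wood in the frame of bin between 0 and 0.07 m and linear speed of each of offcut_wood, offcut_disc, tray below 0.03 m/s and x of offcut_disc in the frame of bin between -0.085 and 0.085 m and y of offcut_disc in the frame of bin between -0.097 and 0.097 m and z of offcut_disc in the frame of bin between 0 and 0.07 m and angle between tray's own z axis and vertical below 0.17 rad and height (world z) of tray between 0.004 and 0.017 m and horizontal distance between tray and bin above 0.09 m); the robot touches nothing.
It also fails if it takes over 64 s, if anything falls off the work surface, if the arm or the gripper's body presses on something with over 40 N, if the wrist force passes 120 N, or if a joint passes its speed limit or range.

### The arm

A 7-joint arm with a two-finger parallel gripper is mounted at the origin on the work surface. World frame = base frame: x ahead of the robot, y to its left, z up, the work surface at z = 0. Lengths are in m, angles in rad, forces in N, time in s.
With the tool pointing down it reaches from about 0.35 to 0.9 m from the base axis. Payload 8.1 kg.
Tool frame: the origin (TCP) lies midway between the tips of the shut fingers; the grasp point (between the pads) lies arm.hold_point_z behind it (arm.hold_point_z is the distance from the TCP to the grasp point, in m); z points along the fingers, x is the direction in which the jaws open and shut, and the axes are right-handed (so a half turn about z gives the same grasp; the last joint's range is limited). The gripper opens to 92 mm and grips with 3 to 60 N. Pads are 19 mm wide; open, the fingers measure 130 mm over their backs; the gripper's body (75 mm by 190 mm) begins 47 mm behind the grasp point.
Start: joints at [-1.365, 0.434, 0.025, 1.573, -0.012, 1.134, -0.075], TCP at [0.19, 0.595, 0.227] pointing down, gripper open.
Joint ranges: [-2.62, 2.62], [-0.44, 2.09], [-1.27, 1.32], [0.08, 2.57], [-1.32, 4.46], [0.12, 2], [-2.74, 2.74]. Speed limits (rad/s): [2.22, 2.22, 3.01, 3.01, 3.14, 3.14, 3.14].

### API

Orientations are given as a rotation vector (axis times angle).
In Python, from cell import arm gives the robot as it stands.
- The arm moves only by the shell command python3 -m pendant 'ROWS' [FORCE]. ROWS is JSON, a list of rows, each an object with "dp": the shift along the tool's x, y, z in m, a list of three; "rotation": the turn, a rotation vector about the tool's x, y, z in rad, a list of three; "fingers": the closure, from -1 (fully open) to 1 (shut). In form: [{"dp": [x, y, z], "rotation": [rx, ry, rz], "fingers": fingers}, ...]. A call has 1 to 20 rows; each row is the pose to reach, as a shift and turn from the pose measured when the call began, along the tool's axes at that moment; what a row does not reach only later rows make up. A row lasts 1/8 s, in which the tool goes at most 62.5 mm and 10.7 degrees, less where a joint would pass 70% of its speed; a pose out of reach is approached as far as the arm can. A call with a gripper value outside its range is refused whole. The fingers move at their own pace and stop on an object; FORCE is the grip in N (left out, the last holds). Time passes only in rows, so rows that repeat a pose let the fingers close. It gives the time, the measured TCP pose, the force and the opening at its end, in the units of the state.
- arm.observe(): the state, without advancing time (a new reading comes with each control period).
- arm.get_image(name): name is "scene" or "top" or "wrist"; returns the picture (384x512x3 uint8, blue, green, red); there is no depth.
- arm.camera_params(name): a dict with "camera_matrix" (3x3 intrinsics, pixels), "rvec" (rotation vector, rad) and "tvec" (3), from world to camera coordinates, as OpenCV has them. Camera axes: x right, y down, z forward; pixel columns grow to the right and rows downward; lengths in m; the calibration is good to about 2 mm. A picture is of the moment at which its call begins: read the wrist's pose just before it. camera_params takes no time and is no camera call; for the wrist camera it gives the pose at the moment of the call.
- arm.sign_off(): hands the job in, once; it reports no verdict.
The state is a dict: "clock": time; "joints": joint angles; "dq": joint speeds; "joint_efforts": joint torques, N m; "position": TCP position; "ee_rot": TCP orientation; "force": force on the tool from outside, world axes, zero at the start; "ft_torque": the same for the moment, N m; "width": opening from 0.0 (shut) to 1.0 (fully open).
Only numpy, scipy, OpenCV 4.12 (cv2) and the standard library are available. Lean on these libraries where they do the work, as an engineer would, in place of code of your own. Each camera call takes 0.05 s, during which the arm holds its last target.

## Working session

There is one attempt and no reset: what is moved stays moved. The work goes in short steps, Python scripts to look and compute and a shell command to move; the robot and the scene stay as the last step left them, time stands still between calls to the robot, and variables do not carry over. Pictures are saved under pics/ and viewed, and the job is handed in when it is done.

```bash
ls; mkdir -p pics
python3 - <<'E'
from cell import arm
import cv2
s=arm.observe(); print(s, arm.hold_point_z)
for n in ("scene","top","wrist"):
    p=arm.camera_params(n); print(n,p)
    cv2.imwrite(f"pics/{n}0.png",arm.get_image(n))
E
```

```text
pics
{'clock': 0.0, 'joints': array([-1.36455373,  0.43524081,  0.02498666,  1.57406699, -0.01158448,
        1.13401028, -0.07509683]), 'dq': array([-0.0002274 ,  0.00029205,  0.00151795, -0.00011384,  0.00032081,
        0.00248541, -0.0006292 ]), 'joint_efforts': array([ 1.15215862e-03, -6.67842507e+01,  9.85489525e-01, -3.14457893e+01,
       -6.04630122e-02,  4.29915916e-02,  1.34364213e-04]), 'position': array([0.18988677, 0.59493049, 0.22594571]), 'ee_rot': array([ 2.53589494e+00,  1.85261486e+00, -1.84202902e-03]), 'force': array([-0.13587167, -0.05320623, -0.22703242]), 'ft_torque': array([-0.01758716,  0.05244287, -0.01345372]), 'width': 0.9982143044056536} 0.0188
scene {'camera_matrix': array([[470.51904189,   0.        , 256.09962434],
       [  0.        , 470.51904189, 186.37759898],
       [  0.        ,   0.        ,   1.        ]]), 'rvec': array([ 2.32485567,  0.62147874, -0.22773774]), 'tvec': array([-0.34961184, -0.0943463 ,  1.25298684])}
top {'camera_matrix': array([[398.5546588 ,   0.        , 249.76445935],
       [  0.        , 398.5546588 , 194.28872467],
       [  0.        ,   0.        ,   1.        ]]), 'rvec': array([ 2.1961181 , -2.19606712,  0.05881652]), 'tvec': array([0.04334937, 0.37051   , 0.99229281])}
wrist {'camera_matrix': array([[290.22438801,   0.        , 257.95143124],
       [  0.        , 290.22438801, 190.31894601],
       [  0.        ,   0.        ,   1.        ]]), 'rvec': array([-2.35897144, -1.72463721, -0.22320628]), 'tvec': array([-0.6250387 , -0.03310055,  0.39058342])}
```

View pics/scene0.png

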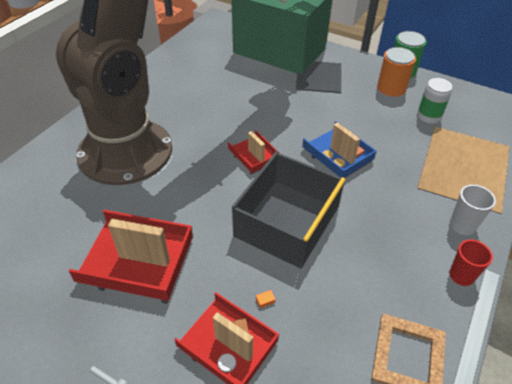

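View pics/top0.png

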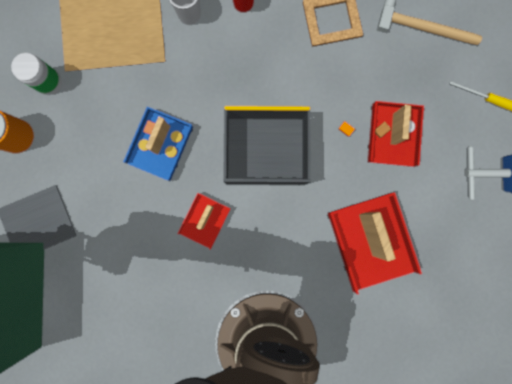

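View pics/wrist0.png

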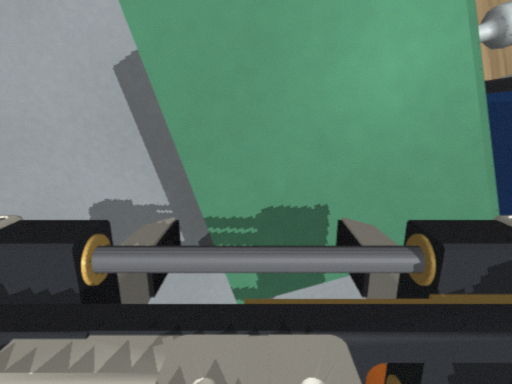

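```bash
cat > h.py <<'E'
import numpy as np, cv2
from cell import arm
def ray(n,uv,z,p=None):
    p=p or arm.camera_params(n)
    R,_=cv2.Rodrigues(p["rvec"]);t=np.ravel(p["tvec"])
    c=-R.T@t
    d=R.T@np.linalg.inv(p["camera_matrix"])@np.array([uv[0],uv[1],1.])
    return c+d*(z-c[2])/d[2]
def proj(n,X,p=None):
    p=p or arm.camera_params(n)
    return cv2.projectPoints(np.array(X,float).reshape(-1,3),p["rvec"],p["tvec"],p["camera_matrix"],None)[0].reshape(-1,2)
E
python3 - <<'E'
import cv2,numpy as np
t=cv2.imread('pics/top0.png'); s=cv2.imread('pics/scene0.png')
a=cv2.resize(t[85:195,335:445],None,fx=5,fy=5,interpolation=cv2.INTER_CUBIC)
cv2.imwrite('pics/c1.png',a)
b=cv2.resize(s[285:384,165:290],None,fx=5,fy=5,interpolation=cv2.INTER_CUBIC)
cv2.imwrite('pics/c2.png',b)
cv2.imwrite('pics/c3.png',cv2.resize(t[95:195,215:320],None,fx=5,fy=5,interpolation=cv2.INTER_CUBIC))
hsv=cv2.cvtColor(t,cv2.COLOR_BGR2HSV)
from h import ray
m=((hsv[...,0]<8)|(hsv[...,0]>172))&(hsv[...,1]>150)&(hsv[...,2]>60)
m=m.astype('uint8')*255
for c in cv2.findContours(m,cv2.RETR_EXTERNAL,cv2.CHAIN_APPROX_NONE)[0]:
    if cv2.contourArea(c)>300:
        r=cv2.minAreaRect(c);print(r); print([ray('top',q,0.02).round(3).tolist() for q in cv2.boxPoints(r)])
y=(abs(hsv[...,0].astype(int)-25)<6)&(hsv[...,1]>170)&(hsv[...,2]>120)
for c in cv2.findContours(y.astype('uint8'),cv2.RETR_EXTERNAL,cv2.CHAIN_APPROX_NONE)[0]:
    if cv2.contourArea(c)>100:
        r=cv2.minAreaRect(c);print('yel',r); print([ray('top',q,0.1).round(3).tolist() for q in cv2.boxPoints(r)])
E
```

```text
((203.800048828125, 220.4000244140625), (35.77708435058594, 44.72135925292969), 26.56505012512207)
[[0.276, 0.221, 0.02], [0.375, 0.173, 0.02], [0.335, 0.093, 0.02], [0.236, 0.142, 0.02]]
((374.2438659667969, 242.26199340820312), (84.53715515136719, 70.7841567993164), 72.25532531738281)
[[0.324, -0.15, 0.02], [0.378, -0.318, 0.02], [0.179, -0.378, 0.02], [0.126, -0.211, 0.02]]
((395.5423278808594, 133.46388244628906), (51.10414123535156, 61.073123931884766), 4.513988018035889)
[[0.451, -0.251, 0.02], [0.605, -0.266, 0.02], [0.595, -0.394, 0.02], [0.441, -0.378, 0.02]]
yel ((267.0, 108.0), (4.0, 84.0), 90.0)
[[0.57, 0.101, 0.1], [0.57, -0.094, 0.1], [0.561, -0.093, 0.1], [0.561, 0.101, 0.1]]
yel ((499.9137878417969, 100.96552276611328), (27.29721450805664, 9.284768104553223), 21.801410675048828)
[[0.584, -0.503, 0.1], [0.604, -0.511, 0.1], [0.581, -0.569, 0.1], [0.56, -0.561, 0.1]]
```

View pics/c1.png

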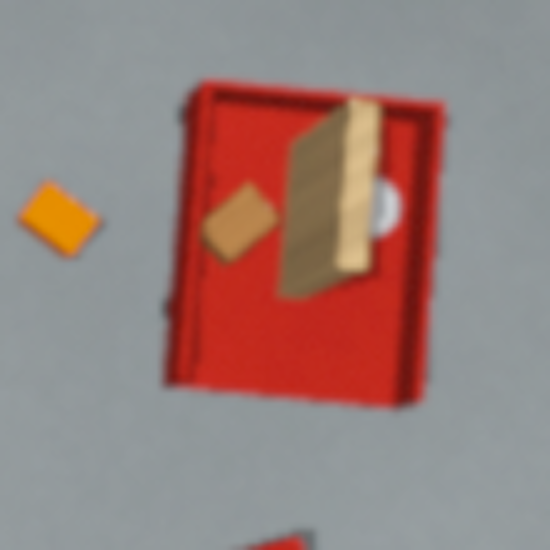

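View pics/c2.png

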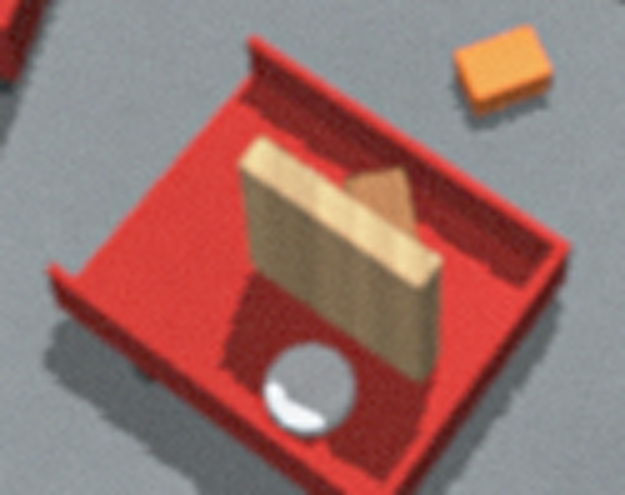

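View pics/c3.png

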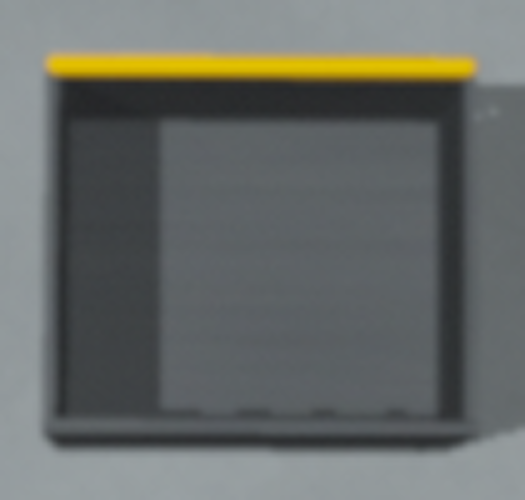

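Run:
```python
from h import *
def T(p): return (p[0]/5-0.4+335,p[1]/5-0.4+85)
def S(p): return (p[0]/5-0.4+165,p[1]/5-0.4+285)
print('rib top f,r', ray('top',T((352,272)),.095), ray('top',T((366,98)),.095))
print('rib scene f,r', ray('scene',S((251,149)),.095), ray('scene',S((431,274)),.095))
# walls tops z=.01+.03?; floor front edge z~.014
fl=[ray('top',T(p),.013) for p in ((178,386),(400,405))]
print('front',fl)
print('scene front floor',[ray('scene',S(p),.013) for p in ((80,278),(240,88))])
for z in (.03,.04,.045):
  print('rear wall corners',z,[ray('top',T(p),z).round(3) for p in ((200,82),(445,102),(167,385),(420,405))])
t=cv2.imread('pics/top0.png');hsv=cv2.cvtColor(t,cv2.COLOR_BGR2HSV)
y=(abs(hsv[...,0].astype(int)-25)<6)&(hsv[...,1]>170)&(hsv[...,2]>120);y[:,350:]=0;y[:90]=0;y[125:]=0
v,u=np.nonzero(y);l=cv2.fitLine(np.stack([u,v],1).astype('float32'),2,0,.01,.01).ravel();print(l,u.min(),u.max())
f=lambda uu:(uu,l[3]+(uu-l[2])*l[1]/l[0])
print('rail',ray('top',f(u.min()-.5),.103),ray('top',f(u.max()+.5),.103))
s=cv2.imread('pics/scene0.png');hsv=cv2.cvtColor(s,cv2.COLOR_BGR2HSV)
y=(abs(hsv[...,0].astype(int)-23)<7)&(hsv[...,1]>170)&(hsv[...,2]>100);y[:,:295]=0;y[:,350:]=0;y[:175]=0;y[245:]=0
v,u=np.nonzero(y);l=cv2.fitLine(np.stack([u,v],1).astype('float32'),2,0,.01,.01).ravel();print(l,v.min(),v.max())
f=lambda vv:(l[2]+(vv-l[3])*l[0]/l[1],vv)
print('rail scene',ray('scene',f(v.min()),.102),ray('scene',f(v.max()),.102))
C=lambda p:(p[0]/5-.4+215,p[1]/5-.4+95)
print('bin near rim', [ray('top',C(p),.1) for p in ((48,427),(478,422))])
o=arm.observe();print(cv2.Rodrigues(o['ee_rot'])[0].round(4))
```

```text
rib top f,r [ 0.49440035 -0.31621341  0.095     ] [ 0.5761098  -0.32438501  0.095     ]
rib scene f,r [ 0.49774771 -0.31710164  0.095     ] [ 0.57601624 -0.32534871  0.095     ]
front [array([ 0.45223562, -0.25977613,  0.013     ]), array([ 0.44264489, -0.37141035,  0.013     ])]
scene front floor [array([ 0.44388093, -0.35964035,  0.013     ]), array([ 0.45232731, -0.26324949,  0.013     ])]
rear wall corners 0.03 [array([ 0.602, -0.268,  0.03 ]), array([ 0.592, -0.39 ,  0.03 ]), array([ 0.45 , -0.249,  0.03 ]), array([ 0.441, -0.374,  0.03 ])]
rear wall corners 0.04 [array([ 0.6  , -0.265,  0.04 ]), array([ 0.59 , -0.386,  0.04 ]), array([ 0.449, -0.246,  0.04 ]), array([ 0.439, -0.37 ,  0.04 ])]
rear wall corners 0.045 [array([ 0.598, -0.263,  0.045]), array([ 0.588, -0.383,  0.045]), array([ 0.448, -0.245,  0.045]), array([ 0.439, -0.368,  0.045])]
[9.99972701e-01 7.38698244e-03 2.66086456e+02 1.08325645e+02] 225 309
rail [0.56473761 0.1017441  0.103     ] [ 0.56336384 -0.09417698  0.103     ]
[  0.5236427   -0.85193795 324.88406    209.69565   ] 179 240
rail scene [0.56918855 0.10013807 0.102     ] [ 0.56927762 -0.09407165  0.102     ]
bin near rim [array([0.39859209, 0.102075  , 0.1       ]), array([ 0.40091781, -0.09497294,  0.1       ])]
[[ 3.040e-01  9.527e-01 -3.000e-04]
 [ 9.527e-01 -3.040e-01 -1.100e-03]
 [-1.200e-03  1.000e-04 -1.000e+00]]
```

Candidates for the tray (top-view pixels): small red (204,220), large red (375,240), middle red (396,133) with the brown offcut (383,129) and the disc (411,127), and blue (160,143). I take the middle red one; the crop confirms its contents, the open front facing -x and the yaw of about -5.4°. The orange block (347,128) is a decoy. The rail lies at x≈0.566, y centre≈0.0035.

```bash
cat >> h.py <<'E'
from scipy.spatial.transform import Rotation as Ro
def tool(yaw,tip=0):
    # tray yaw; tip lifts rear
    B=np.array([[0,-1,0],[-1,0,0],[0,0,-1.]])
    return Ro.from_euler('z',yaw).as_matrix()@Ro.from_euler('y',-tip).as_matrix()@B
def move(hold,R):
    s=arm.observe();p=s['position'];R0=Ro.from_rotvec(s['ee_rot']).as_matrix()
    t=np.array(hold)+arm.hold_point_z*R[:,2]
    print('dp',(R0.T@(t-p)).round(4),'rot',Ro.from_matrix(R0.T@R).as_rotvec().round(4))
E
python3 - <<'E'
from h import *
move((0.40,0.2,0.25),tool(-0.095+1.5))
move((0.536,-0.3207,0.2),tool(-0.095))
E
```

```text
dp [-0.3125  0.3203 -0.0046] rot [9.0000e-04 9.0000e-04 1.4277e+00]
dp [-0.7671  0.6081  0.0459] rot [1.7000e-03 1.0000e-04 2.9277e+00]
```

```bash
python3 -m pendant '[{"dp":[-0.04,0.04,-0.004],"rotation":[0,0,0.18],"fingers":0},{"dp":[-0.08,0.08,-0.004],"rotation":[0,0,0.36],"fingers":0},{"dp":[-0.12,0.12,-0.004],"rotation":[0,0,0.54],"fingers":0},{"dp":[-0.16,0.16,-0.004],"rotation":[0,0,0.72],"fingers":0},{"dp":[-0.2,0.2,-0.004],"rotation":[0,0,0.9],"fingers":0},{"dp":[-0.24,0.24,-0.004],"rotation":[0,0,1.08],"fingers":0},{"dp":[-0.28,0.28,-0.004],"rotation":[0,0,1.26],"fingers":0},{"dp":[-0.312,0.32,-0.004],"rotation":[0,0,1.428],"fingers":0},{"dp":[-0.312,0.32,-0.004],"rotation":[0,0,1.428],"fingers":0}]' 30
python3 - <<'E'
from h import *
print(arm.observe()['joints'])
move((0.536,-0.3207,0.2),tool(-0.095))
E
```

```text
clock: 1.27
position: [0.4016, 0.197, 0.2308]
ee_rot: [3.128, -0.274, 0.001]
force: [-0.5, 0.1, 0.1]
width: 0.501
[-0.98933627  0.13360951  0.4690483   2.00540385 -0.06879517  1.01829122
 -0.66228203]
dp [0.2222 0.4864 0.0505] rot [ 6.0000e-04 -1.8000e-03  1.4912e+00]
```

```bash
python3 -m pendant '[{"dp":[0.03,0.06,0],"rotation":[0,0,0.18],"fingers":0},{"dp":[0.055,0.115,0],"rotation":[0,0,0.36],"fingers":0},{"dp":[0.08,0.17,0],"rotation":[0,0,0.54],"fingers":0},{"dp":[0.105,0.225,0],"rotation":[0,0,0.72],"fingers":0},{"dp":[0.13,0.28,0],"rotation":[0,0,0.9],"fingers":0},{"dp":[0.155,0.335,0.01],"rotation":[0,0,1.08],"fingers":0},{"dp":[0.18,0.39,0.02],"rotation":[0,0,1.26],"fingers":0},{"dp":[0.205,0.445,0.03],"rotation":[0,0,1.4],"fingers":0},{"dp":[0.222,0.486,0.04],"rotation":[0,0,1.491],"fingers":0},{"dp":[0.222,0.486,0.05],"rotation":[0,0,1.491],"fingers":0},{"dp":[0.222,0.486,0.05],"rotation":[0,0,1.491],"fingers":0}]'
python3 - <<'E'
from h import *
print(arm.observe()['joints'])
cv2.imwrite('pics/w1.png',arm.get_image('wrist'))
cv2.imwrite('pics/s1.png',arm.get_image('scene'))
move((0.536,-0.3207,0.074),tool(-0.095))
E
```

```text
clock: 2.65
position: [0.5358, -0.3184, 0.1802]
ee_rot: [2.116, -2.321, -0.002]
force: [0.4, 0.1, -0.3]
width: 0.498
[-0.10707509  0.59240086  0.8773456   1.68228046 -0.49955369  1.10873277
 -0.74658141]
dp [0.0025 0.0002 0.1264] rot [-0.0005 -0.0002  0.0033]
```

View pics/w1.png

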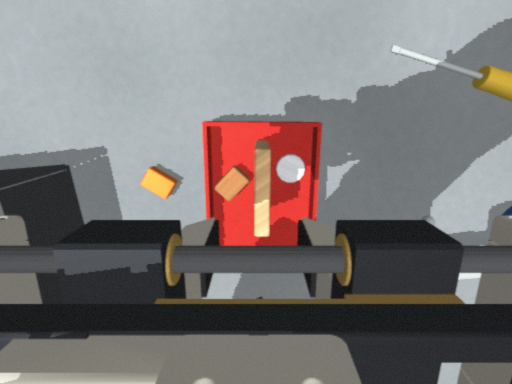

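View pics/s1.png

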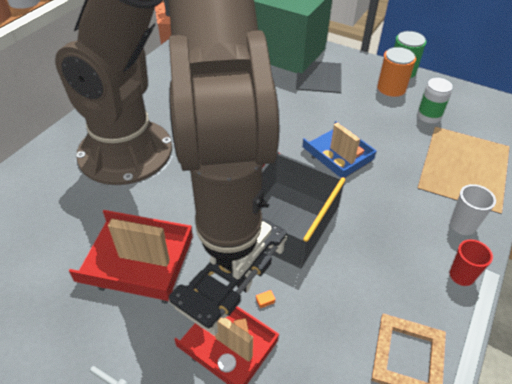

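```bash
python3 - <<'E'
from h import *
p=arm.camera_params('wrist')
for uv in ((262,148),(262,236)): print(ray('wrist',uv,.095,p))
E
python3 -m pendant '[{"dp":[0.002,0,0.04],"rotation":[0,0,0],"fingers":0},{"dp":[0.002,0,0.08],"rotation":[0,0,0],"fingers":0},{"dp":[0.002,0,0.105],"rotation":[0,0,0],"fingers":0},{"dp":[0.002,0,0.12],"rotation":[0,0,0],"fingers":0},{"dp":[0.002,0,0.126],"rotation":[0,0,0],"fingers":0},{"dp":[0.002,0,0.126],"rotation":[0,0,0],"fingers":0}]'
```

```text
[ 0.57702191 -0.32460042  0.095     ]
[ 0.49727058 -0.31758812  0.095     ]
clock: 3.5
position: [0.5367, -0.3201, 0.0562]
ee_rot: [-2.118, 2.32, -0.002]
force: [0.3, -0.7, 0.6]
width: 0.504
```

```bash
python3 -m pendant '[{"dp":[0,0,0],"rotation":[0,0,0],"fingers":1},{"dp":[0,0,0],"rotation":[0,0,0],"fingers":1},{"dp":[0,0,0],"rotation":[0,0,0],"fingers":1},{"dp":[0,0,0],"rotation":[0,0,0],"fingers":1},{"dp":[0,0,0],"rotation":[0,0,0],"fingers":1},{"dp":[0,0,0],"rotation":[0,0,0],"fingers":1}]' 50
python3 -m pendant '[{"dp":[0,0,-0.02],"rotation":[0,0,0],"fingers":1},{"dp":[0,0,-0.06],"rotation":[0,0,0],"fingers":1},{"dp":[0,0,-0.1],"rotation":[0,0,0],"fingers":1},{"dp":[0,0,-0.13],"rotation":[0,0,0],"fingers":1},{"dp":[0,0,-0.15],"rotation":[0,0,0],"fingers":1},{"dp":[0,0,-0.15],"rotation":[0,0,0],"fingers":1},{"dp":[0,0,-0.15],"rotation":[0,0,0],"fingers":1}]'
python3 - <<'E'
from h import *
cv2.imwrite('pics/w2.png',arm.get_image('wrist'))
cv2.imwrite('pics/s2.png',arm.get_image('scene'))
E
```

```text
clock: 4.25
position: [0.5368, -0.3204, 0.0564]
ee_rot: [-2.117, 2.32, -0.003]
force: [0.2, -0.6, 3.9]
width: 0.149
clock: 5.12
position: [0.5361, -0.3196, 0.2053]
ee_rot: [-2.118, 2.32, 0.0]
force: [-0.5, 0.2, -2.7]
width: 0.149
```

View pics/w2.png

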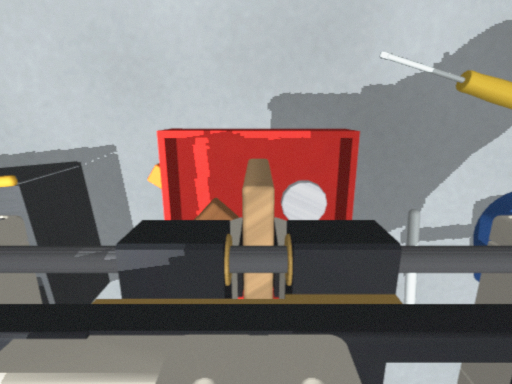

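View pics/s2.png

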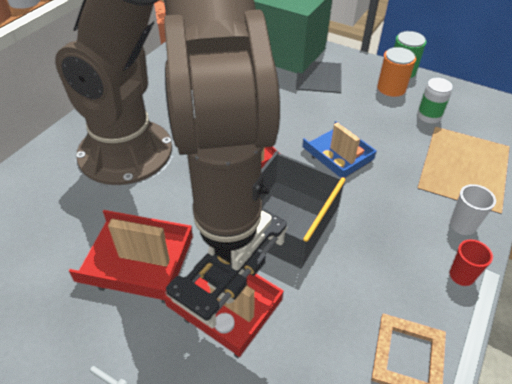

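Run:
```python
from h import *
z=arm.hold_point_z
move((0.633,0.0035,0.205+z),tool(0))
print(arm.observe()['joints'])
```

```text
dp [-3.307e-01 -6.710e-02  1.000e-04] rot [ 0.0005  0.0003 -0.0913]
[-0.11615908  0.57061661  0.89584115  1.65146885 -0.47898411  1.15518424
 -0.76076981]
```

```bash
python3 -m pendant '[{"dp":[-0.008,-0.002,0],"rotation":[0,0,-0.002],"fingers":1},{"dp":[-0.025,-0.005,0],"rotation":[0,0,-0.007],"fingers":1},{"dp":[-0.05,-0.01,0],"rotation":[0,0,-0.014],"fingers":1},{"dp":[-0.08,-0.016,0],"rotation":[0,0,-0.022],"fingers":1},{"dp":[-0.11,-0.022,0],"rotation":[0,0,-0.03],"fingers":1},{"dp":[-0.14,-0.028,0],"rotation":[0,0,-0.039],"fingers":1},{"dp":[-0.17,-0.034,0],"rotation":[0,0,-0.047],"fingers":1},{"dp":[-0.2,-0.04,0],"rotation":[0,0,-0.055],"fingers":1},{"dp":[-0.23,-0.047,0],"rotation":[0,0,-0.064],"fingers":1},{"dp":[-0.26,-0.053,0],"rotation":[0,0,-0.072],"fingers":1},{"dp":[-0.285,-0.058,0],"rotation":[0,0,-0.079],"fingers":1},{"dp":[-0.305,-0.062,0],"rotation":[0,0,-0.084],"fingers":1},{"dp":[-0.32,-0.065,0],"rotation":[0,0,-0.088],"fingers":1},{"dp":[-0.328,-0.0665,0],"rotation":[0,0,-0.091],"fingers":1},{"dp":[-0.3307,-0.067,0],"rotation":[0,0,-0.0913],"fingers":1},{"dp":[-0.3307,-0.067,0],"rotation":[0,0,-0.0913],"fingers":1},{"dp":[-0.3307,-0.067,0],"rotation":[0,0,-0.0913],"fingers":1}]'
python3 - <<'E'
from h import *
print(arm.observe()['joints'])
for n in ('scene','top','wrist'): cv2.imwrite(f'pics/{n}3.png',arm.get_image(n))
move((0.633,0.0035,0.153+arm.hold_point_z),tool(0))
a=cv2.imread('pics/scene3.png')[130:280,170:370]; cv2.imwrite('pics/c3b.png',cv2.resize(a,None,fx=4,fy=4,interpolation=cv2.INTER_CUBIC))
E
```

```text
clock: 7.35
position: [0.6327, 0.0026, 0.2052]
ee_rot: [2.22, -2.223, -0.001]
force: [0.5, -1.0, -3.7]
width: 0.151
[-0.64554281  0.58392253  0.88962305  1.62848625 -0.48476045  1.16549621
 -1.21289477]
dp [-0.0005 -0.0002  0.0522] rot [ 0.0004  0.0003 -0.0008]
```

View pics/c3b.png

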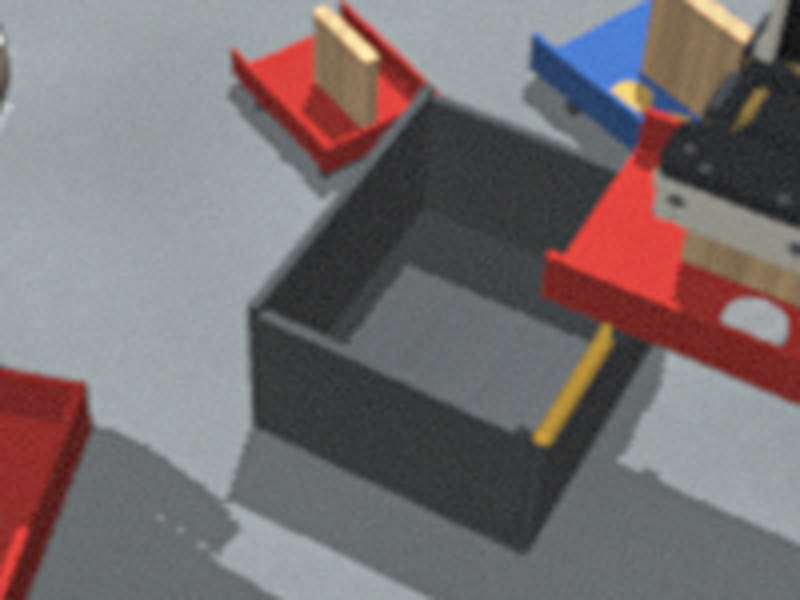

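View pics/wrist3.png

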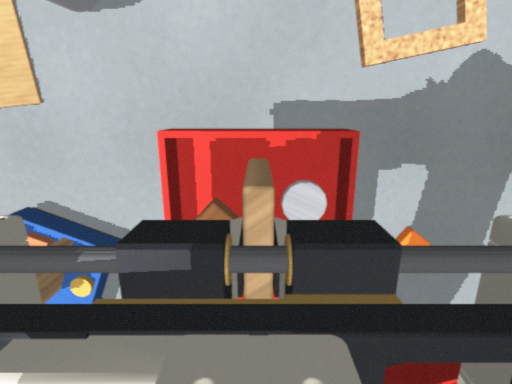

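View pics/top3.png

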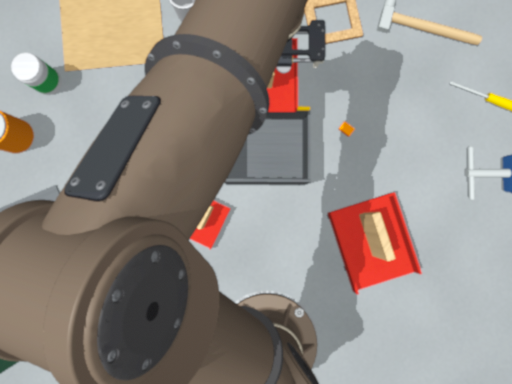

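```bash
python3 - <<'E'
from h import *
for p in ((568,258),(650,150)):
  print(ray('scene',(p[0]/4-.4+170,p[1]/4-.4+130),.162))
t=cv2.imread('pics/top3.png');cv2.imwrite('pics/t3c.png',cv2.resize(t[60:130,210:340],None,fx=5,fy=5,interpolation=cv2.INTER_CUBIC))
E
python3 -m pendant '[{"dp":[0,0,0.012],"rotation":[0,0,0],"fingers":1},{"dp":[0,0,0.03],"rotation":[0,0,0],"fingers":1},{"dp":[0,0,0.04],"rotation":[0,0,0],"fingers":1},{"dp":[0,0,0.046],"rotation":[0,0,0],"fingers":1},{"dp":[0,0,0.046],"rotation":[0,0,0],"fingers":1},{"dp":[0,0,0.046],"rotation":[0,0,0],"fingers":1}]'
```

```text
[ 0.5441213  -0.02921569  0.162     ]
[0.54898185 0.06200886 0.162     ]
clock: 8.25
position: [0.6331, 0.0029, 0.1596]
ee_rot: [-2.22, 2.222, -0.0]
force: [0.0, 0.3, -2.9]
width: 0.152
```

View pics/t3c.png

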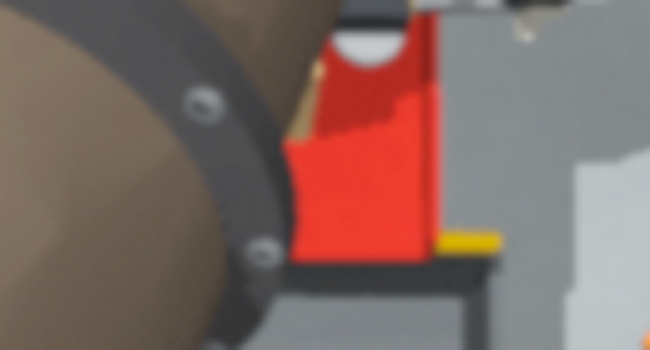

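```bash
python3 -m pendant '[{"dp":[0,0,0.002],"rotation":[0,0,0],"fingers":1},{"dp":[0,0,0.004],"rotation":[0,0,0],"fingers":1},{"dp":[0,0,0.006],"rotation":[0,0,0],"fingers":1},{"dp":[0,0,0.007],"rotation":[0,0,0],"fingers":1},{"dp":[0,0,0.007],"rotation":[0,0,0],"fingers":1},{"dp":[0,0,0.007],"rotation":[0,0,0],"fingers":1}]'
python3 - <<'E'
from h import *
s=arm.observe();print(s['force'],s['ft_torque'],s['joints'])
E
```

```text
clock: 9.0
position: [0.6332, 0.0028, 0.1526]
ee_rot: [-2.22, 2.222, -0.0]
force: [0.0, -0.6, -3.4]
width: 0.15
[ 0.01580755 -0.63974693 -3.3896627 ] [-0.05497815  0.14988471  0.00588494] [-0.62263618  0.6332826   0.85089606  1.68762603 -0.53277759  1.0681331
 -1.17434646]
```

```bash
python3 -m pendant '[{"dp":[0,0,0.001],"rotation":[0,0,0],"fingers":1},{"dp":[0,0,0.002],"rotation":[0,0,0],"fingers":1},{"dp":[0,0,0.003],"rotation":[0,0,0],"fingers":1},{"dp":[0,0,0.003],"rotation":[0,0,0],"fingers":1}]'
python3 - <<'E'
from h import *
s=arm.observe();print(s['force'],s['ft_torque'],s['joints'])
E
```

```text
clock: 9.5
position: [0.6339, 0.0029, 0.1507]
ee_rot: [-2.219, 2.221, -0.002]
force: [0.4, 1.1, 6.1]
width: 0.151
[0.36930382 1.14178504 6.11590848] [ 0.03350876  0.80820468 -0.07087717] [-0.62125011  0.63531868  0.8490823   1.6892966  -0.53572933  1.06340027
 -1.1720854 ]
```

Run:
```python
from h import *
s=arm.observe();x,_,z=s['position']
for th in np.arange(1,13)*.08:
    rx,rz=0.0679,0.0520
    c,n=np.cos(th),np.sin(th)
    X=.566+rx*c-rz*n;Z=.0995+rx*n+rz*c
    print(round(th,2),[0,round(-(X-x),4),round(-(Z-z),4)])
for n in ('scene',): cv2.imwrite(f'pics/{n}4.png',arm.get_image(n)[130:330,130:400])
```

```text
0.08 [0, np.float64(0.0043), np.float64(-0.0061)]
0.16 [0, np.float64(0.0091), np.float64(-0.011)]
0.24 [0, np.float64(0.0143), np.float64(-0.0155)]
0.32 [0, np.float64(0.0198), np.float64(-0.0195)]
0.4 [0, np.float64(0.0256), np.float64(-0.0231)]
0.48 [0, np.float64(0.0316), np.float64(-0.0263)]
0.56 [0, np.float64(0.038), np.float64(-0.0289)]
0.64 [0, np.float64(0.0445), np.float64(-0.0311)]
0.72 [0, np.float64(0.0511), np.float64(-0.0327)]
0.8 [0, np.float64(0.0579), np.float64(-0.0337)]
0.88 [0, np.float64(0.0647), np.float64(-0.0343)]
0.96 [0, np.float64(0.0715), np.float64(-0.0343)]
```

View pics/scene4.png

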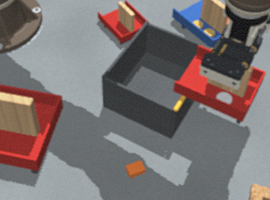

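Hooked: the tray's front lies over the rail (crop pixel ~(180,95)), and the contact lifts the force by about 9 N. I'll tip the first part and check the reach.

```bash
python3 -m pendant '[{"dp":[0,0,0],"rotation":[0,0,0],"fingers":1},{"dp":[0,0.0021,-0.003],"rotation":[0.04,0,0],"fingers":1},{"dp":[0,0.0043,-0.006],"rotation":[0.08,0,0],"fingers":1},{"dp":[0,0.0091,-0.011],"rotation":[0.16,0,0],"fingers":1},{"dp":[0,0.0143,-0.0155],"rotation":[0.24,0,0],"fingers":1},{"dp":[0,0.0198,-0.0195],"rotation":[0.32,0,0],"fingers":1},{"dp":[0,0.0256,-0.0231],"rotation":[0.4,0,0],"fingers":1},{"dp":[0,0.0256,-0.0231],"rotation":[0.4,0,0],"fingers":1}]'
python3 - <<'E'
from h import *
s=arm.observe();print(s['force'],s['ft_torque'],s['joints'])
R=Ro.from_rotvec(s['ee_rot']).as_matrix()
x,y,z=s['position'];print('tip',np.arcsin(R[0,2]),R.round(3))
t0=np.arcsin(R[0,2])
for th in np.arange(6,14)*.08:
    rx,rz=0.0679,0.0520
    c,n=np.cos(th),np.sin(th)
    move(np.array([.566+rx*c-rz*n,.003,.0995+rx*n+rz*c])-arm.hold_point_z*tool(0,th)[:,2],tool(0,th))
E
```

```text
clock: 10.55
position: [0.606, 0.003, 0.1731]
ee_rot: [-1.999, 2.003, -0.403]
force: [-0.2, 1.1, -3.3]
width: 0.152
[-0.17506427  1.05745617 -3.32461451] [-0.06820622  0.88046517 -0.01007164] [-0.79308545  0.34558699  0.86787413  2.10884597 -0.60918185  0.4647676
 -1.078131  ]
tip 0.3997972502844876 [[-0.001 -0.921  0.389]
 [-1.     0.002  0.002]
 [-0.002 -0.389 -0.921]]
dp [-0.     0.002 -0.005] rot [ 0.0802  0.0016 -0.002 ]
dp [-0.      0.0068 -0.0099] rot [ 0.1602  0.0015 -0.0021]
dp [-0.      0.012  -0.0144] rot [ 0.2402  0.0015 -0.0021]
dp [-0.      0.0175 -0.0185] rot [ 0.3202  0.0014 -0.0022]
dp [-0.      0.0233 -0.0221] rot [ 0.4002  0.0013 -0.0022]
dp [ 0.      0.0293 -0.0253] rot [ 0.4802  0.0012 -0.0023]
dp [ 0.      0.0356 -0.0279] rot [ 0.5602  0.0011 -0.0023]
dp [ 0.      0.0421 -0.03  ] rot [ 0.6402  0.001  -0.0024]
```

```bash
cat > kin.py <<'E'
import numpy as np, itertools
from scipy.spatial.transform import Rotation as Ro
from scipy.optimize import least_squares
S=[([-1.36455373,0.43524081,0.02498666,1.57406699,-0.01158448,1.13401028,-0.07509683],[0.18988677,0.59493049,0.22594571],[2.53589494,1.85261486,-0.00184203]),
([-0.98933627,0.13360951,0.4690483,2.00540385,-0.06879517,1.01829122,-0.66228203],[0.4016,0.197,0.2308],[3.128,-0.274,0.001]),
([-0.10707509,0.59240086,0.8773456,1.68228046,-0.49955369,1.10873277,-0.74658141],[0.5358,-0.3184,0.1802],[2.116,-2.321,-0.002]),
([-0.64554281,0.58392253,0.88962305,1.62848625,-0.48476045,1.16549621,-1.21289477],[0.6327,0.0026,0.2052],[2.22,-2.223,-0.001]),
([-0.62263618,0.6332826,0.85089606,1.68762603,-0.53277759,1.0681331,-1.17434646],[0.6332,0.0028,0.1526],[-2.22,2.222,0]),
([-0.79308545,0.34558699,0.86787413,2.10884597,-0.60918185,0.4647676,-1.078131],[0.606,0.003,0.1731],[-1.999,2.003,-0.403])]
z=lambda a:Ro.from_euler('z',a).as_matrix()
y=lambda a:Ro.from_euler('y',a).as_matrix()
def fk(q,p,sg):
    d0,d1,d2,d3,a,b,o1,o7,a2=p
    R=z(sg[0]*q[0]+o1);x=np.array([0,0,d0]);R=R@y(q[1])@z(sg[1]*q[2])
    x=x+R@[a,0,d1];R=R@y(q[3]);x=x+R@[a2,0,0];R=R@z(sg[2]*q[4]);x=x+R@[0,0,d2]
    R=R@y(q[5]);x=x+R@[b,0,d3];R=R@z(sg[3]*q[6]+o7)
    return x,R
def res(p,sg):
    r=[]
    for q,t,rv in S:
        x,R=fk(q,p,sg)
        r+=list(x-t)+list(.3*Ro.from_matrix(R.T@Ro.from_rotvec(rv).as_matrix()).as_rotvec())
    return r
def fit():
    best=None
    for sg in itertools.product([-1,1],repeat=4):
      for o7 in (0,np.pi/2,np.pi,-np.pi/2):
        f=least_squares(res,[.35,.4,.4,.25,0,0,0,o7,0],args=(sg,))
        if best is None or f.cost<best[0]: best=(f.cost,f.x,sg)
    return best
if __name__=='__main__':
    b=fit();print(b[0],b[1].round(4),b[2]);print(np.abs(res(b[1],b[2])).reshape(-1,6).max(1).round(4))
E
python3 kin.py
```

```text
0.0002443667377974715 [ 2.4600e-01  5.5050e-01  4.1820e-01  3.6740e-01  6.8000e-03  2.1000e-03
 -8.9000e-02  3.0539e+00 -3.9400e-02] (-1, -1, -1, -1)
[0.0071 0.0102 0.0034 0.0045 0.0046 0.0104]
```

```bash
cat > kin2.py <<'E'
from kin import *
import json,sys
def fk(q,p,sg=(-1,-1,-1,-1)):
    d0,d1,d2,d3,a,b,o1,o7,a2,l0,l1,l2=p
    R=z(sg[0]*q[0]+o1);x=np.array([0,0,d0]);R=R@y(q[1]);x=x+R@[0,l0,0];R=R@z(sg[1]*q[2])
    x=x+R@[a,l1,d1];R=R@y(q[3]);x=x+R@[a2,0,0];R=R@z(sg[2]*q[4]);x=x+R@[0,l2,d2]
    R=R@y(q[5]);x=x+R@[b,0,d3];R=R@z(sg[3]*q[6]+o7)
    return x,R
def res(p):
    r=[]
    for q,t,rv in S:
        x,R=fk(q,p)
        r+=list(x-t)+list(.3*Ro.from_matrix(R.T@Ro.from_rotvec(rv).as_matrix()).as_rotvec())
    return r
def fit():
    return least_squares(res,[.25,.55,.42,.37,0,0,0,np.pi,0,0,0,0],x_scale=.1)
if __name__=='__main__':
    f=fit();print(f.cost,f.x.round(4));print(np.abs(f.fun).reshape(-1,6).max(1).round(4))
E
python3 kin2.py
```

```text
3.0677588060910536e-08 [ 2.7200e-01  5.5760e-01  4.2760e-01  3.7030e-01  0.0000e+00 -0.0000e+00
  1.0000e-04  3.1418e+00  0.0000e+00 -3.6500e-02 -1.6500e-02 -4.0000e-04]
[0.     0.     0.0001 0.0001 0.0001 0.0001]
```

```bash
cat > plan.py <<'E'
from kin2 import *
from h import tool
P=fit().x
lo=np.array([-2.62,-.44,-1.27,.08,-1.32,.12,-2.74]);hi=np.array([2.62,2.09,1.32,2.57,4.46,2,2.74])
def pose(th,rx=.0679,rz=.052):
    c,n=np.cos(th),np.sin(th)
    return np.array([.566+rx*c-rz*n,.003,.0995+rx*n+rz*c]),tool(0,th)
def ik(t,R,q0,n=1):
    def r(q):
        x,A=fk(q,P);return np.r_[x-t,.3*Ro.from_matrix(A.T@R).as_rotvec()]
    f=least_squares(r,np.clip(q0,lo+1e-4,hi-1e-4),bounds=(lo,hi),max_nfev=200);return f
if __name__=='__main__':
    rng=np.random.default_rng(0)
    for th in (.4,.6,.7,.8,.9):
        sol=[]
        for k in range(150):
            t,R=pose(th);f=ik(t,R,rng.uniform(lo,hi))
            if f.cost<1e-9: sol.append(f.x)
        print(th,len(sol))
        sol=np.array(sol)
        for q in sol[np.argsort(sol[:,2])][::max(1,len(sol)//10)]: print('  ',q.round(2))
E
timeout 500 python3 plan.py
```

```text
0.4 51
   [ 0.79  0.6  -1.27  1.99  1.06  0.81 -2.6 ]
   [ 0.75  0.55 -1.19  1.99  0.99  0.75 -2.55]
   [ 0.47  0.37 -0.74  2.01  0.66  0.54 -2.28]
   [ 0.3   0.32 -0.52  2.02  0.49  0.48 -2.13]
   [ 0.04  0.28 -0.2   2.04  0.26  0.43 -1.92]
   [-0.09  0.27 -0.04  2.05  0.15  0.42 -1.82]
   [-0.32  0.27  0.25  2.07 -0.07  0.41 -1.61]
   [-0.49  0.28  0.45  2.08 -0.23  0.41 -1.45]
   [-0.56  0.29  0.54  2.09 -0.31  0.42 -1.37]
   [-0.67  0.31  0.69  2.1  -0.44  0.43 -1.25]
   [-1.02  0.57  1.32  2.11 -1.06  0.7  -0.65]
0.6 58
   [ 0.17  0.23 -0.36  2.24  1.07  0.19 -2.74]
   [ 0.17  0.23 -0.36  2.24  1.07  0.19 -2.74]
   [ 0.16  0.22 -0.36  2.24  1.07  0.19 -2.74]
   [ 0.15  0.22 -0.35  2.24  1.06  0.19 -2.73]
   [ 0.06  0.21 -0.24  2.25  0.99  0.17 -2.67]
   [-0.01  0.21 -0.16  2.25  0.93  0.15 -2.61]
   [-0.11  0.2  -0.05  2.26  0.82  0.13 -2.51]
   [-0.13  0.2  -0.02  2.26  0.79  0.12 -2.48]
   [-0.14  0.2  -0.01  2.26  0.78  0.12 -2.47]
   [-0.14  0.2  -0.    2.26  0.78  0.12 -2.47]
   [-0.77  0.23  0.75  2.3  -1.01  0.13 -0.68]
   [-0.96  0.29  1.01  2.31 -1.31  0.23 -0.37]
0.7 5
[... 913 characters left out ...]
0.33  1.14  2.52  3.77  0.42  0.81]
   [-1.15  0.44  1.32  2.52  3.99  0.53  0.57]
   [-1.15  0.44  1.32  2.52  4.    0.53  0.57]
0.9 45
   [ 0.82  0.52 -1.27  2.49  2.24  0.81  2.47]
   [ 0.47  0.31 -0.78  2.51  2.51  0.63  2.11]
   [-0.03  0.23 -0.2   2.55  2.75  0.56  1.8 ]
   [-0.18  0.22 -0.02  2.56  2.83  0.55  1.71]
   [-0.25  0.22  0.06  2.57  2.87  0.55  1.68]
   [-0.26  0.22  0.07  2.57  2.87  0.55  1.67]
   [-0.27  0.22  0.08  2.57  2.88  0.55  1.67]
   [-0.29  0.22  0.1   2.57  2.88  0.55  1.65]
   [-0.29  0.22  0.11  2.57  2.89  0.55  1.65]
   [-0.3   0.22  0.11  2.57  2.89  0.55  1.65]
   [-0.3   0.22  0.12  2.57  2.89  0.55  1.65]
   [-0.3   0.22  0.12  2.57  2.89  0.55  1.65]
```

```bash
cat > plan2.py <<'E'
from plan import *
qs={}
def test(name,hold,yaw,tip,n=40):
    rng=np.random.default_rng(0);R=tool(yaw,tip);t=np.array(hold)+.0188*R[:,2];best=[]
    for k in range(n):
        q0=np.array([-.6,.6,.85,1.7,-.5,1.1,-1.2])+rng.normal(0,.4,7)
        f=ik(t,R,q0)
        if f.cost<1e-9: best.append((min((f.x-lo).min(),(hi-f.x).min()),f.x))
    best.sort(key=lambda b:-b[0])
    print(name,len(best),*([best[0][0].round(2),best[0][1].round(2)] if best else []))
for phi in (.3,.4,.5,.6):
    print(phi)
    test('orig',(.537,-.3204,.074),-.09,-phi)
    test('origup',(.537,-.3204,.22),-.09,-phi)
    for th in (0,.3,.6,.75,.9,.95):
        c,n=np.cos(th),np.sin(th);rx,rz=.067,.069
        test(f'hook{th}',(.566+rx*c-rz*n,.003,.1+rx*n+rz*c),0,th-phi)
    for x in (.65,.68,.7): test(f'table{x}',(x,.003,.074),0,-phi)
E
timeout 550 python3 plan2.py
sed -i 's/n=40/n=5/; s/(.3,.4,.5,.6)/(.4,.5)/; s/(0,.3,.6,.75,.9,.95)/(0,.6,.9)/' plan2.py; export OMP_NUM_THREADS=1; time timeout 550 python3 -u plan2.py
```

```text
0.4
orig 3 0.7 [ 0.15  0.85  0.42  1.42 -0.16  1.3  -1.08]
origup 4 0.45 [ 0.13  0.72  0.49  1.3  -0.13  1.55 -1.07]
hook0 4 0.47 [-0.28  0.78  0.39  1.29 -0.25  1.53 -1.45]
hook0.6 5 0.61 [-0.65  0.36  0.71  1.96 -0.35  0.73 -1.32]
hook0.9 4 0.17 [ 0.16  0.2  -0.35  2.21  0.54  0.29 -2.22]
table0.65 4 0.6 [-0.26  0.89  0.37  1.3  -0.28  1.4  -1.43]
table0.68 4 0.55 [-0.12  0.92  0.1   1.18 -0.1   1.45 -1.58]
table0.7 3 0.51 [-0.17  0.96  0.23  1.11 -0.19  1.49 -1.52]
0.5
orig 1 0.58 [ 0.16  0.91  0.42  1.33 -0.13  1.42 -1.11]
origup 2 0.34 [ 0.15  0.77  0.44  1.22 -0.09  1.66 -1.1 ]
hook0 4 0.34 [-0.27  0.85  0.41  1.19 -0.26  1.66 -1.44]
hook0.6 4 0.7 [-0.53  0.39  0.58  1.87 -0.28  0.86 -1.4 ]
hook0.9 5 0.27 [-0.66  0.21  0.63  2.19 -0.24  0.39 -1.44]
table0.65 4 0.47 [-0.2   0.95  0.28  1.19 -0.22  1.53 -1.49]
table0.68 3 0.4 [-0.15  1.    0.2   1.07 -0.17  1.6  -1.53]
table0.7 2 0.36 [-0.17  1.04  0.25  0.99 -0.21  1.64 -1.51]
real	1m0.695s
user	1m0.139s
sys	0m0.240s
```

With this grip, joint 6 reaches its lower limit near 37°: my fitted kinematics (0.1 mm residual) show no reachable 50° tip. I'll stand the tray level just outside the bin, regrasp with the tool pitched 0.5 rad the other way, and hook again.

Run:
```python
from h import *
z=arm.hold_point_z
for x,zz,th in ((.61,.172,.3),(.622,.17,.2),(.633,.17,.1),(.65,.18,0),(.69,.185,0)): move(np.array([x,.003,zz])-z*tool(0,th)[:,2],tool(0,th))
cv2.imwrite('pics/s5.png',cv2.resize(arm.get_image('scene')[120:280,150:370],None,fx=3.5,fy=3.5))
```

```text
dp [-0.     -0.0032  0.0026] rot [-0.0998  0.0018 -0.0018]
dp [-0.     -0.0135  0.0091] rot [-0.1998  0.0019 -0.0017]
dp [-0.     -0.0236  0.0134] rot [-0.2998  0.002  -0.0017]
dp [-0.0001 -0.0432  0.0108] rot [-0.3998  0.0021 -0.0016]
dp [-0.0001 -0.082   0.0217] rot [-0.3998  0.0021 -0.0016]
```

View pics/s5.png

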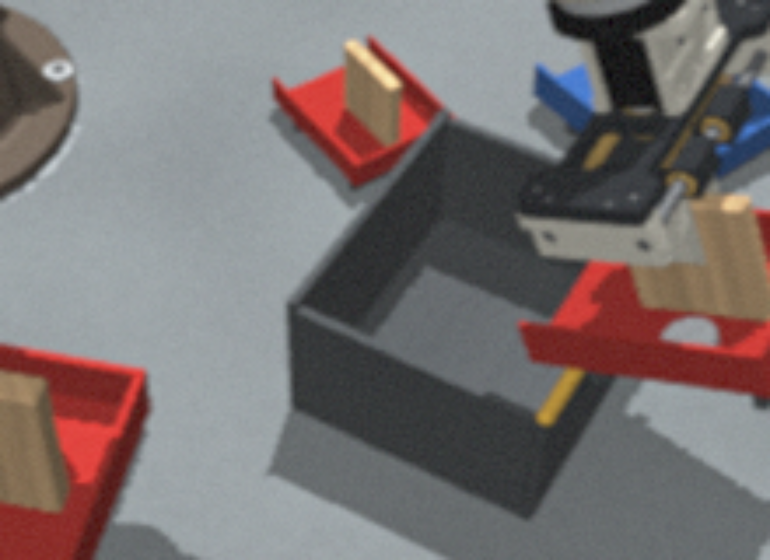

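The tray is tipped about 23° on the rail and the disc is still in it (690,330).

```bash
python3 -m pendant '[{"dp":[0,-0.0032,0.001],"rotation":[-0.1,0,0],"fingers":1},{"dp":[0,-0.0135,0.006],"rotation":[-0.2,0.002,-0.002],"fingers":1},{"dp":[0,-0.0236,0.01],"rotation":[-0.3,0.002,-0.002],"fingers":1},{"dp":[0,-0.0432,0.0108],"rotation":[-0.4,0.002,-0.0016],"fingers":1},{"dp":[0,-0.06,0.0155],"rotation":[-0.4,0.002,-0.0016],"fingers":1},{"dp":[0,-0.075,0.02],"rotation":[-0.4,0.002,-0.0016],"fingers":1},{"dp":[0,-0.082,0.0217],"rotation":[-0.4,0.002,-0.0016],"fingers":1},{"dp":[0,-0.082,0.0217],"rotation":[-0.4,0.002,-0.0016],"fingers":1},{"dp":[0,-0.082,0.0217],"rotation":[-0.4,0.002,-0.0016],"fingers":1}]'
python3 - <<'E'
from h import *
z=arm.hold_point_z
move(np.array([.69,.003,.0564])-z*tool(0,0)[:,2],tool(0,0))
cv2.imwrite('pics/s6.png',arm.get_image('scene'))
cv2.imwrite('pics/w6.png',arm.get_image('wrist'))
E
```

```text
clock: 11.72
position: [0.6909, 0.0031, 0.1855]
ee_rot: [2.221, -2.22, -0.0]
force: [-0.1, -0.3, -3.8]
width: 0.149
dp [1.000e-04 8.000e-04 1.291e-01] rot [ 0.0006 -0.0005  0.0005]
```

View pics/s6.png

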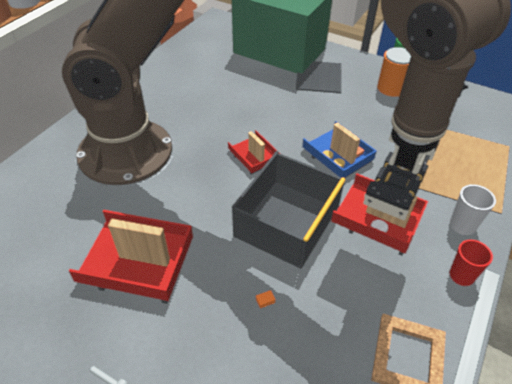

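View pics/w6.png

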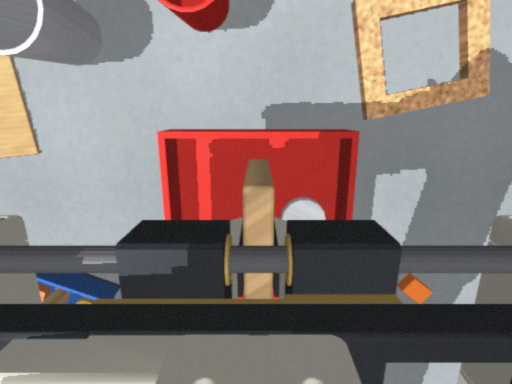

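The tray is clear and level. The disc has crept forward to (303,210); the wood is hidden under the gripper. Lowering.

```bash
python3 -m pendant '[{"dp":[0,0,0.02],"rotation":[0,0,0],"fingers":1},{"dp":[0,0,0.05],"rotation":[0,0,0],"fingers":1},{"dp":[0,0,0.08],"rotation":[0,0,0],"fingers":1},{"dp":[0,0,0.105],"rotation":[0,0,0],"fingers":1},{"dp":[0,0,0.12],"rotation":[0,0,0],"fingers":1},{"dp":[0,0,0.126],"rotation":[0,0,0],"fingers":1},{"dp":[0,0,0.128],"rotation":[0,0,0],"fingers":1},{"dp":[0,0,0.1295],"rotation":[0,0,0],"fingers":1},{"dp":[0,0,0.1295],"rotation":[0,0,0],"fingers":1}]'
```

```text
clock: 12.95
position: [0.6914, 0.0032, 0.0569]
ee_rot: [-2.222, 2.22, -0.001]
force: [0.1, 0.1, -2.6]
width: 0.154
```

```bash
python3 -m pendant '[{"dp":[0,0,0.0005],"rotation":[0,0,0],"fingers":1},{"dp":[0,0,0.0005],"rotation":[0,0,0],"fingers":0},{"dp":[0,0,0.0005],"rotation":[0,0,0],"fingers":0},{"dp":[0,0,0.0005],"rotation":[0,0,0],"fingers":0},{"dp":[0,0.0019,-0.0001],"rotation":[-0.1,0,0],"fingers":0},{"dp":[0,0.0037,-0.0004],"rotation":[-0.2,0,0],"fingers":0},{"dp":[0,0.0056,-0.0008],"rotation":[-0.3,0,0],"fingers":0},{"dp":[0,0.0073,-0.0015],"rotation":[-0.4,0,0],"fingers":0},{"dp":[0,0.009,-0.0023],"rotation":[-0.5,0,0],"fingers":0},{"dp":[0,0.009,-0.0023],"rotation":[-0.5,0,0],"fingers":0},{"dp":[0,0.009,-0.0023],"rotation":[-0.5,0,0],"fingers":0}]'
python3 - <<'E'
from h import *
print(arm.observe()['joints'],arm.observe()['force'])
move((.6914,.0032,.0757),tool(0,-.5))
cv2.imwrite('pics/s7.png',cv2.resize(arm.get_image('scene')[120:280,250:470],None,fx=3.5,fy=3.5))
cv2.imwrite('pics/w7.png',arm.get_image('wrist'))
cv2.imwrite('pics/t7.png',arm.get_image('top'))
E
```

```text
clock: 14.32
position: [0.6825, 0.0029, 0.0591]
ee_rot: [1.943, -1.943, -0.493]
force: [-0.4, 0.5, -0.4]
width: 0.502
[-0.35751193  1.10084303  0.73386251  1.05198274 -0.54264856  1.6878266
 -1.27643004] [-0.3751996   0.46547825 -0.42661227]
dp [-0.0003  0.0001 -0.    ] rot [-0.003  -0.0006  0.0002]
```

View pics/s7.png

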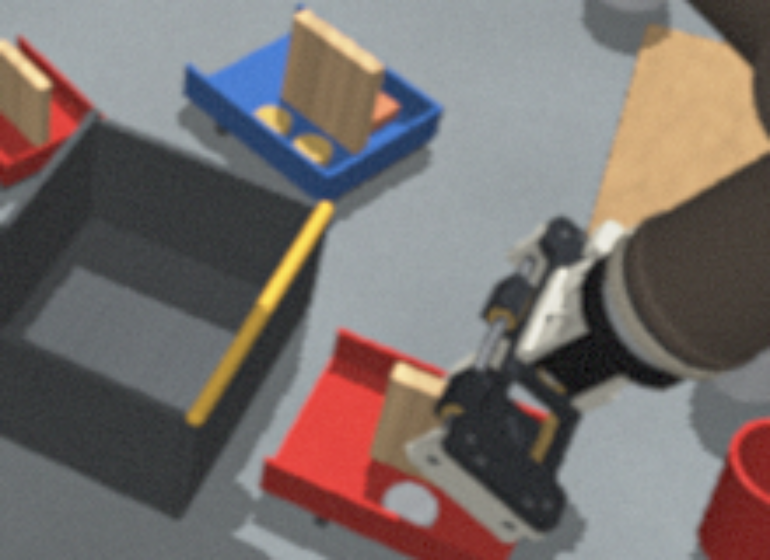

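View pics/w7.png

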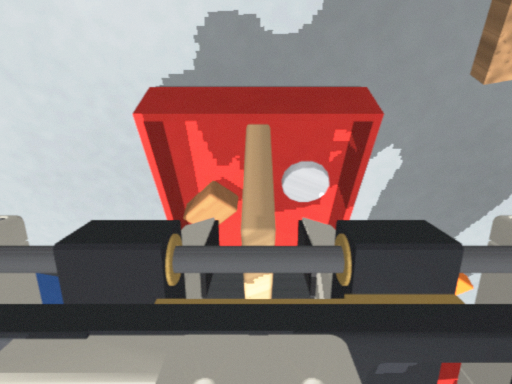

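View pics/t7.png

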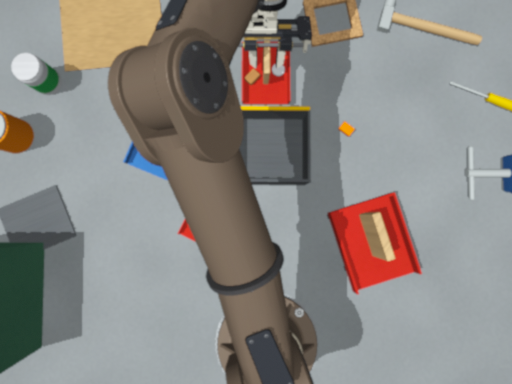

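```bash
python3 - <<'E'
from h import *
for p in ((290,465),(345,345)): print(ray('scene',(p[0]/3.5-.4+250,p[1]/3.5-.4+120),.014))
E
python3 -m pendant '[{"dp":[0,0,0],"rotation":[0,0,0],"fingers":1},{"dp":[0,0,0],"rotation":[0,0,0],"fingers":1},{"dp":[0,0,0],"rotation":[0,0,0],"fingers":1},{"dp":[0,0,0],"rotation":[0,0,0],"fingers":1},{"dp":[0,0,0],"rotation":[0,0,0],"fingers":1}]' 55
python3 - <<'E'
from h import *
for x,z in ((.6914,.12),(.68,.175),(.6328,.2),(.6328,.178)): move((x,.003,z),tool(0,-.5))
E
```

```text
[ 0.6118775  -0.03307811  0.014     ]
[0.60519086 0.07357783 0.014     ]
clock: 15.1
position: [0.6824, 0.0034, 0.0601]
ee_rot: [1.944, -1.943, -0.493]
force: [0.7, -0.2, 0.7]
width: 0.147
dp [ 0.0004  0.0207 -0.0381] rot [-0.003  -0.0001  0.0006]
dp [ 0.0004  0.0569 -0.081 ] rot [-0.003  -0.0001  0.0006]
dp [ 0.0004  0.1104 -0.0805] rot [-0.003  -0.0001  0.0006]
dp [ 0.0004  0.0999 -0.0612] rot [-0.003  -0.0001  0.0006]
```

```bash
python3 -m pendant '[{"dp":[0,0.005,-0.009],"rotation":[0,0,0],"fingers":1},{"dp":[0,0.0136,-0.025],"rotation":[0,0,0],"fingers":1},{"dp":[0,0.0245,-0.045],"rotation":[0,0,0],"fingers":1},{"dp":[0,0.0354,-0.065],"rotation":[0,0,0],"fingers":1},{"dp":[0,0.0463,-0.085],"rotation":[0,0,0],"fingers":1},{"dp":[0,0.055,-0.1],"rotation":[0,0,0],"fingers":1},{"dp":[0,0.0588,-0.1084],"rotation":[0,0,0],"fingers":1},{"dp":[0,0.0588,-0.1084],"rotation":[0,0,0],"fingers":1}]'
python3 -m pendant '[{"dp":[0,0.004,0.002],"rotation":[0,0,0],"fingers":1},{"dp":[0,0.013,0.007],"rotation":[0,0,0],"fingers":1},{"dp":[0,0.026,0.014],"rotation":[0,0,0],"fingers":1},{"dp":[0,0.039,0.021],"rotation":[0,0,0],"fingers":1},{"dp":[0,0.048,0.026],"rotation":[0,0,0],"fingers":1},{"dp":[0,0.0516,0.028],"rotation":[0,0,0],"fingers":1},{"dp":[0,0.0516,0.028],"rotation":[0,0,0],"fingers":1},{"dp":[0,0.0516,0.028],"rotation":[0,0,0],"fingers":1}]'
python3 - <<'E'
from h import *
s=arm.observe();print(s['joints'])
print('hold',s['position']-arm.hold_point_z*Ro.from_rotvec(s['ee_rot']).as_matrix()[:,2])
for n in ('scene','wrist','top'): cv2.imwrite(f'pics/{n}8.png',arm.get_image(n))
a=cv2.imread('pics/scene8.png')[120:280,250:470];cv2.imwrite('pics/c8.png',cv2.resize(a,None,fx=3.5,fy=3.5,interpolation=cv2.INTER_CUBIC))
a=cv2.imread('pics/top8.png')[40:140,200:340];cv2.imwrite('pics/t8.png',cv2.resize(a,None,fx=5,fy=5,interpolation=cv2.INTER_CUBIC))
E
```

```text
clock: 16.1
position: [0.6826, 0.0034, 0.1839]
ee_rot: [1.944, -1.943, -0.492]
force: [-0.3, -0.6, -3.1]
width: 0.148
clock: 17.1
position: [0.6241, 0.0033, 0.1835]
ee_rot: [1.944, -1.943, -0.492]
force: [-0.5, 0.6, -1.8]
width: 0.152
[-0.42601176  0.89951167  0.78314719  1.18243232 -0.45867734  1.76139457
 -1.25577456]
hold [0.63307556 0.00333583 0.20005184]
```

View pics/c8.png

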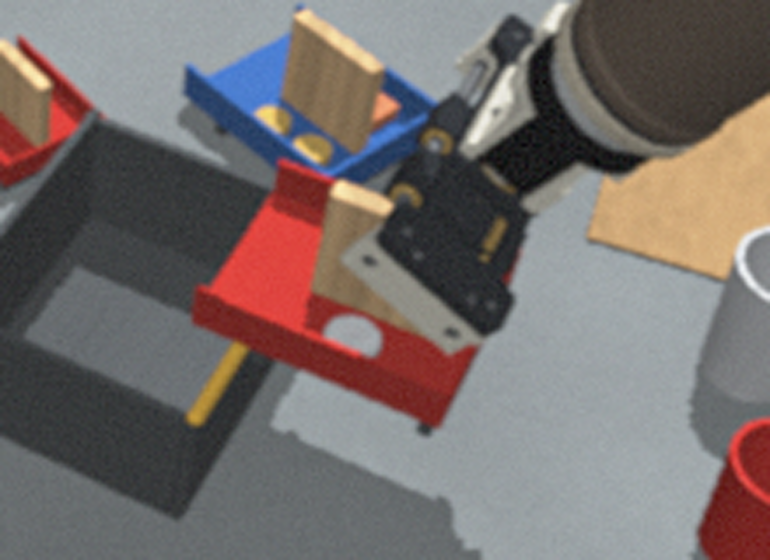

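View pics/t8.png

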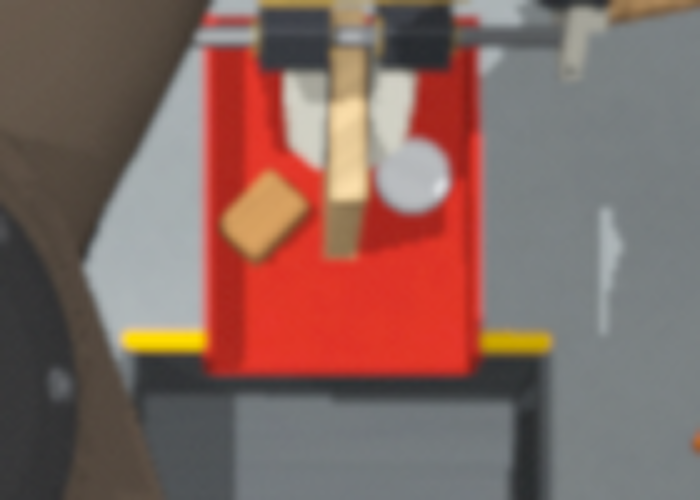

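View pics/wrist8.png

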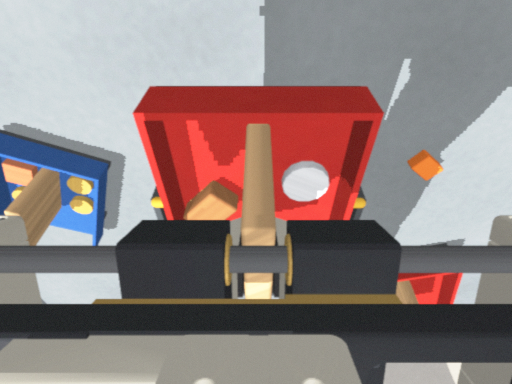

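Run:
```python
from h import *
g=lambda u,v:(u/5-.4+200,v/5-.4+40)
print('front',ray('top',g(230,375),.138),ray('top',g(460,375),.138))
print('rail',ray('top',g(160,341),.104),ray('top',g(520,343),.104))
for z in (.183,.178,.174,.170): move((.633,.0033,z),tool(0,-.5))
```

```text
front [0.54051057 0.05280706 0.138     ] [ 0.54055528 -0.04904887  0.138     ]
rail [0.56498328 0.08534073 0.104     ] [ 0.56412853 -0.08044176  0.104     ]
dp [-0.0001 -0.008   0.0151] rot [-0.0037 -0.0003  0.0006]
dp [-0.0001 -0.0104  0.0195] rot [-0.0037 -0.0003  0.0006]
dp [-0.0001 -0.0123  0.023 ] rot [-0.0037 -0.0003  0.0006]
dp [-0.0001 -0.0142  0.0265] rot [-0.0037 -0.0003  0.0006]
```

Front edge at x 0.5405, rail at 0.565: the tray origin is about 6 mm outside the rail axis. That's good, so I lower it.

```bash
python3 -m pendant '[{"dp":[0,-0.003,0.005],"rotation":[0,0,0],"fingers":1},{"dp":[0,-0.006,0.011],"rotation":[0,0,0],"fingers":1},{"dp":[0,-0.0085,0.016],"rotation":[0,0,0],"fingers":1},{"dp":[0,-0.0104,0.0195],"rotation":[0,0,0],"fingers":1},{"dp":[0,-0.0123,0.023],"rotation":[0,0,0],"fingers":1},{"dp":[0,-0.0133,0.025],"rotation":[0,0,0],"fingers":1},{"dp":[0,-0.0142,0.0265],"rotation":[0,0,0],"fingers":1},{"dp":[0,-0.0142,0.0265],"rotation":[0,0,0],"fingers":1}]'
```

```text
clock: 18.25
position: [0.624, 0.0032, 0.1548]
ee_rot: [1.944, -1.943, -0.492]
force: [-0.9, 1.0, 7.1]
width: 0.148
```

Run:
```python
from h import *
for th in (.04,.08,.16,.24,.32,.4,.48,.56,.64,.72,.8,.86,.9,.94):
    rx,rz=.068,.0722;c,n=np.cos(th),np.sin(th)
    print(th,end=' ');move((.565+rx*c-rz*n,.0033,.1+rx*n+rz*c),tool(0,th-.495))
```

```text
0.04 dp [-0.0001  0.0034 -0.0017] rot [ 0.0411 -0.0001  0.0007]
0.08 dp [-0.0001  0.0065 -0.0025] rot [ 0.0811 -0.0001  0.0007]
0.16 dp [-0.0001  0.0129 -0.0038] rot [ 1.611e-01 -1.000e-04  7.000e-04]
0.24 dp [-0.0001  0.0193 -0.0046] rot [ 0.2411 -0.      0.0007]
0.32 dp [-0.0001  0.0258 -0.0049] rot [ 0.3211 -0.      0.0007]
0.4 dp [-0.0001  0.0323 -0.0046] rot [0.4011 0.     0.0007]
0.48 dp [-0.0001  0.0388 -0.0038] rot [0.4811 0.     0.0007]
0.56 dp [-0.0001  0.0451 -0.0025] rot [5.611e-01 1.000e-04 7.000e-04]
0.64 dp [-0.0001  0.0514 -0.0007] rot [6.411e-01 1.000e-04 7.000e-04]
0.72 dp [-0.0001  0.0574  0.0016] rot [7.211e-01 1.000e-04 7.000e-04]
0.8 dp [-0.0001  0.0633  0.0044] rot [8.011e-01 2.000e-04 7.000e-04]
0.86 dp [-0.0001  0.0676  0.0067] rot [8.611e-01 2.000e-04 7.000e-04]
0.9 dp [-0.0001  0.0703  0.0085] rot [9.011e-01 2.000e-04 7.000e-04]
0.94 dp [-0.0002  0.073   0.0103] rot [9.411e-01 2.000e-04 7.000e-04]
```

```bash
python3 -m pendant '[{"dp":[0,0,0],"rotation":[0,0,0],"fingers":1},{"dp":[0,0.0034,-0.0017],"rotation":[0.04,0,0],"fingers":1},{"dp":[0,0.0065,-0.0025],"rotation":[0.08,0,0],"fingers":1},{"dp":[0,0.0129,-0.0038],"rotation":[0.16,0,0],"fingers":1},{"dp":[0,0.0193,-0.0046],"rotation":[0.24,0,0],"fingers":1},{"dp":[0,0.0258,-0.0049],"rotation":[0.32,0,0],"fingers":1},{"dp":[0,0.0323,-0.0046],"rotation":[0.4,0,0],"fingers":1},{"dp":[0,0.0388,-0.0038],"rotation":[0.48,0,0],"fingers":1},{"dp":[0,0.0451,-0.0025],"rotation":[0.56,0,0],"fingers":1},{"dp":[0,0.0514,-0.0007],"rotation":[0.64,0,0],"fingers":1},{"dp":[0,0.0514,-0.0007],"rotation":[0.64,0,0],"fingers":1}]'
python3 - <<'E'
from h import *
s=arm.observe();print(s['joints'],s['force'])
for th in (.72,.8,.86,.9,.94):
    rx,rz=.068,.0722;c,n=np.cos(th),np.sin(th)
    print(th,end=' ');move((.565+rx*c-rz*n,.0033,.1+rx*n+rz*c),tool(0,th-.495))
E
```

```text
clock: 19.62
position: [0.5771, 0.0034, 0.1799]
ee_rot: [-2.147, 2.146, -0.151]
force: [-0.3, 0.6, -1.4]
width: 0.15
[-0.77281441  0.4272192   0.91756074  1.93245381 -0.47280259  0.84629228
 -1.195636  ] [-0.33494488  0.63831489 -1.4153216 ]
0.72 dp [ 0.0001  0.0042 -0.0015] rot [ 0.0823  0.0022 -0.0001]
0.8 dp [ 0.0001  0.0106 -0.0028] rot [ 0.1623  0.0022 -0.0002]
0.86 dp [ 0.0001  0.0154 -0.0034] rot [ 2.223e-01  2.200e-03 -2.000e-04]
0.9 dp [ 0.0001  0.0187 -0.0036] rot [ 0.2623  0.0022 -0.0003]
0.94 dp [ 0.0001  0.0219 -0.0038] rot [ 3.023e-01  2.200e-03 -3.000e-04]
```

```bash
python3 -m pendant '[{"dp":[0,0.0042,-0.0015],"rotation":[0.082,0.002,0],"fingers":1},{"dp":[0,0.0106,-0.0028],"rotation":[0.162,0.002,0],"fingers":1},{"dp":[0,0.0154,-0.0034],"rotation":[0.222,0.002,0],"fingers":1},{"dp":[0,0.0187,-0.0036],"rotation":[0.262,0.002,0],"fingers":1},{"dp":[0,0.0219,-0.0038],"rotation":[0.302,0.002,0],"fingers":1},{"dp":[0,0.0219,-0.0038],"rotation":[0.302,0.002,0],"fingers":1},{"dp":[0,0.0219,-0.0038],"rotation":[0.302,0.002,0],"fingers":1},{"dp":[0,0.0219,-0.0038],"rotation":[0.302,0.002,0],"fingers":1},{"dp":[0,0.0219,-0.0038],"rotation":[0.302,0.002,0],"fingers":1},{"dp":[0,0.0219,-0.0038],"rotation":[0.302,0.002,0],"fingers":1},{"dp":[0,0.0219,-0.0038],"rotation":[0.302,0.002,0],"fingers":1},{"dp":[0,0.0219,-0.0038],"rotation":[0.302,0.002,0],"fingers":1},{"dp":[0,0.0219,-0.0038],"rotation":[0.302,0.002,0],"fingers":1}]'
python3 - <<'E'
from h import *
s=arm.observe();print(s['joints'],s['force'])
R=Ro.from_rotvec(s['ee_rot']).as_matrix();print('tool tip',np.arcsin(R[0,2]))
for n in ('scene','wrist','top'): cv2.imwrite(f'pics/{n}9.png',arm.get_image(n))
a=cv2.imread('pics/scene9.png')[120:280,210:430];cv2.imwrite('pics/c9.png',cv2.resize(a,None,fx=3.5,fy=3.5,interpolation=cv2.INTER_CUBIC))
a=cv2.imread('pics/top9.png')[60:200,200:340];cv2.imwrite('pics/t9.png',cv2.resize(a,None,fx=4,fy=4,interpolation=cv2.INTER_CUBIC))
E
```

```text
clock: 21.25
position: [0.5549, 0.0034, 0.1806]
ee_rot: [-1.975, 1.975, -0.446]
force: [0.0, 0.0, -2.4]
width: 0.155
[-0.93417975  0.21644478  0.94781819  2.2515977  -0.4826812   0.34880132
 -1.18746395] [ 0.03088815  0.01894488 -2.4452592 ]
tool tip 0.4446509378751586
```

View pics/c9.png

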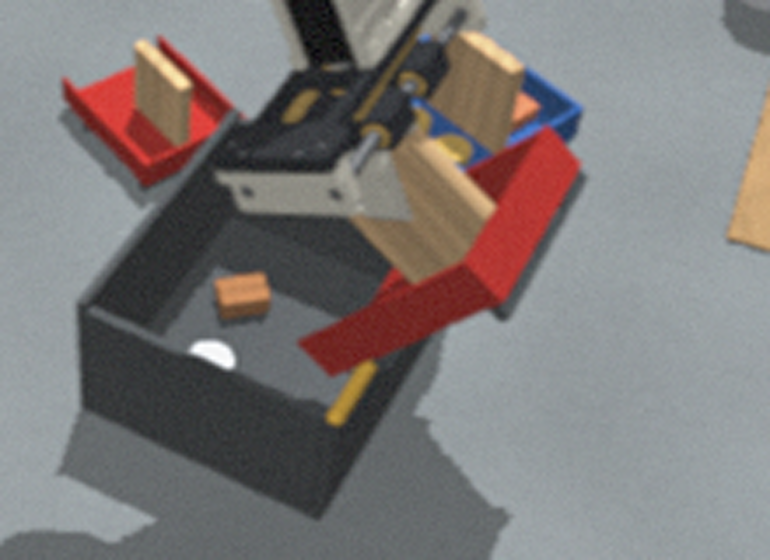

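View pics/t9.png

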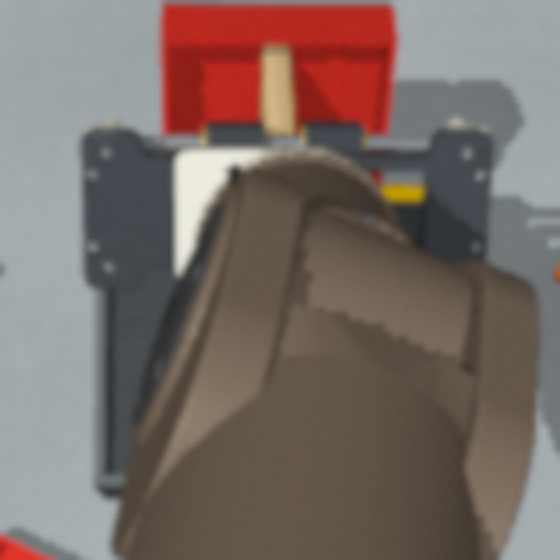

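View pics/wrist9.png

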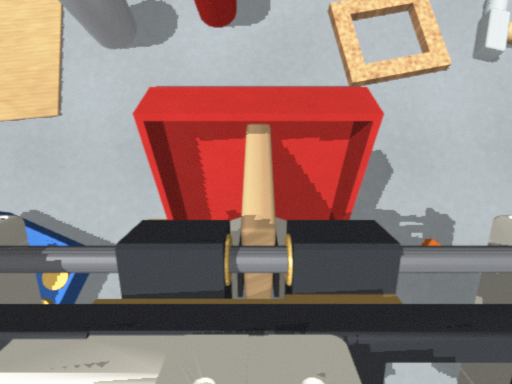

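Both offcuts are in the bin (crop: wood (243,293), disc (212,355)) and the tray is empty. Un-tip and place outside.

Run:
```python
from h import *
for th,u in ((.82,.003),(.7,.006),(.58,.008),(.46,.01),(.34,.012),(.22,.014),(.1,.018),(0,.024)):
    rx,rz=.068,.0722;c,n=np.cos(th),np.sin(th)
    print(th,end=' ');move((.565+rx*c-rz*n+u/2,.0033,.1+rx*n+rz*c+u),tool(0,th-.495))
move((.692,.0033,.198),tool(0,-.495))
```

```text
0.82 dp [ 0.0001 -0.0117  0.0016] rot [-0.1197  0.0002 -0.0005]
0.7 dp [ 0.0001 -0.0229  0.0042] rot [-2.397e-01  2.000e-04 -4.000e-04]
0.58 dp [ 0.0001 -0.0326  0.0085] rot [-3.597e-01  3.000e-04 -4.000e-04]
0.46 dp [ 0.0001 -0.0415  0.0137] rot [-4.797e-01  3.000e-04 -4.000e-04]
0.34 dp [ 0.0001 -0.0496  0.0197] rot [-5.997e-01  3.000e-04 -4.000e-04]
0.22 dp [ 0.0001 -0.0568  0.0264] rot [-7.197e-01  3.000e-04 -4.000e-04]
0.1 dp [ 0.     -0.0648  0.0323] rot [-8.397e-01  4.000e-04 -4.000e-04]
0 dp [ 0.     -0.0729  0.0358] rot [-9.397e-01  4.000e-04 -3.000e-04]
dp [ 0.     -0.1161  0.0544] rot [-9.397e-01  4.000e-04 -3.000e-04]
```

```bash
python3 -m pendant '[{"dp":[0,-0.0117,0.0016],"rotation":[-0.12,0,0],"fingers":1},{"dp":[0,-0.0229,0.0042],"rotation":[-0.24,0,0],"fingers":1},{"dp":[0,-0.0326,0.0085],"rotation":[-0.36,0,0],"fingers":1},{"dp":[0,-0.0415,0.0137],"rotation":[-0.48,0,0],"fingers":1},{"dp":[0,-0.0496,0.0197],"rotation":[-0.6,0,0],"fingers":1},{"dp":[0,-0.0568,0.0264],"rotation":[-0.72,0,0],"fingers":1},{"dp":[0,-0.0648,0.0323],"rotation":[-0.84,0,0],"fingers":1},{"dp":[0,-0.0729,0.0358],"rotation":[-0.94,0,0],"fingers":1},{"dp":[0,-0.0729,0.0358],"rotation":[-0.94,0,0],"fingers":1},{"dp":[0,-0.09,0.043],"rotation":[-0.94,0,0],"fingers":1},{"dp":[0,-0.11,0.052],"rotation":[-0.94,0,0],"fingers":1},{"dp":[0,-0.1161,0.0544],"rotation":[-0.94,0,0],"fingers":1},{"dp":[0,-0.1161,0.0544],"rotation":[-0.94,0,0],"fingers":1},{"dp":[0,-0.1161,0.0544],"rotation":[-0.94,0,0],"fingers":1}]'
python3 - <<'E'
from h import *
s=arm.observe();print(s['joints'])
for z in (.15,.1,.085,.0785,.0765): move((.695,.0033,z),tool(0,-.497))
cv2.imwrite('pics/s10.png',arm.get_image('scene')[100:300,200:470])
E
```

```text
clock: 23.15
position: [0.6826, 0.0034, 0.1819]
ee_rot: [1.944, -1.945, -0.492]
force: [-0.0, 0.5, -2.3]
width: 0.148
[-0.35122858  1.0032508   0.77907114  0.94666073 -0.51477961  1.87477279
 -1.29628585]
dp [ 0.0002 -0.026   0.041 ] rot [-0.0023  0.0006 -0.0002]
dp [ 0.0002 -0.0497  0.085 ] rot [-0.0023  0.0006 -0.0002]
dp [ 0.0002 -0.0568  0.0982] rot [-0.0023  0.0006 -0.0002]
dp [ 0.0002 -0.0599  0.1039] rot [-0.0023  0.0006 -0.0002]
dp [ 0.0002 -0.0609  0.1057] rot [-0.0023  0.0006 -0.0002]
```

View pics/s10.png

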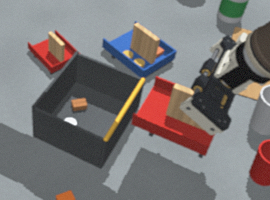

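```bash
python3 -m pendant '[{"dp":[0,-0.01,0.013],"rotation":[0,0,0],"fingers":1},{"dp":[0,-0.026,0.041],"rotation":[0,0,0],"fingers":1},{"dp":[0,-0.038,0.063],"rotation":[0,0,0],"fingers":1},{"dp":[0,-0.0497,0.085],"rotation":[0,0,0],"fingers":1},{"dp":[0,-0.0568,0.0982],"rotation":[0,0,0],"fingers":1},{"dp":[0,-0.0599,0.1039],"rotation":[0,0,0],"fingers":1},{"dp":[0,-0.0607,0.1053],"rotation":[0,0,0],"fingers":1},{"dp":[0,-0.0609,0.1057],"rotation":[0,0,0],"fingers":1},{"dp":[0,-0.0609,0.1057],"rotation":[0,0,0],"fingers":1}]'
```

```text
clock: 24.32
position: [0.6864, 0.0035, 0.0606]
ee_rot: [1.945, -1.946, -0.491]
force: [-0.5, 0.1, -2.5]
width: 0.153
```

```bash
python3 -m pendant '[{"dp":[0,-0.0003,0.0005],"rotation":[0,0,0],"fingers":1},{"dp":[0,-0.0005,0.001],"rotation":[0,0,0],"fingers":1},{"dp":[0,-0.0005,0.001],"rotation":[0,0,0],"fingers":1}]'
```

```text
clock: 24.7
position: [0.6867, 0.0035, 0.0602]
ee_rot: [1.946, -1.946, -0.49]
force: [1.7, -0.7, 3.5]
width: 0.151
```

```bash
python3 -m pendant '[{"dp":[0,0,0],"rotation":[0,0,0],"fingers":0},{"dp":[0,0,0],"rotation":[0,0,0],"fingers":0},{"dp":[0,0,0],"rotation":[0,0,0],"fingers":0},{"dp":[0,0.003,-0.01],"rotation":[0,0,0],"fingers":0},{"dp":[0,0.015,-0.035],"rotation":[0,0,0],"fingers":0},{"dp":[0,0.03,-0.065],"rotation":[0,0,0],"fingers":0},{"dp":[0,0.048,-0.1],"rotation":[0,0,0],"fingers":0},{"dp":[0,0.06,-0.12],"rotation":[0,0,0],"fingers":0},{"dp":[0,0.06,-0.12],"rotation":[0,0,0],"fingers":0},{"dp":[0,0.06,-0.12],"rotation":[0,0,0],"fingers":0}]'
python3 - <<'E'
from h import *
for n in ('scene','top','wrist'): cv2.imwrite(f'pics/{n}11.png',arm.get_image(n))
E
```

```text
clock: 25.95
position: [0.6903, 0.0036, 0.1933]
ee_rot: [1.945, -1.945, -0.492]
force: [0.5, -0.0, -0.4]
width: 0.501
```

View pics/scene11.png

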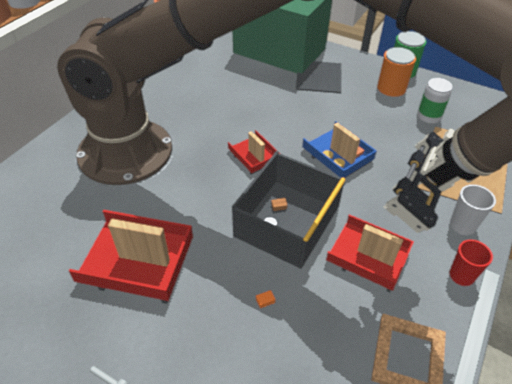

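View pics/top11.png

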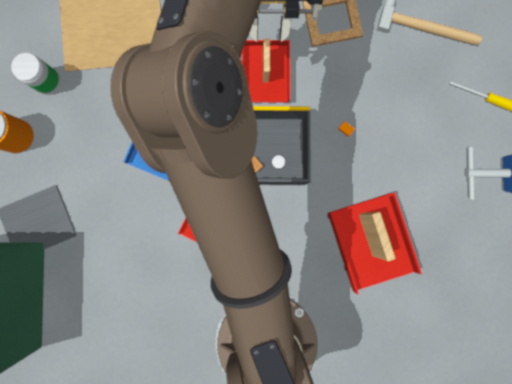

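The tray stands empty on the table at scene (370,250), the disc is at (270,223) and the wood at (279,205) in the bin, and the gripper is clear. One numeric check, then hand in.

Run:
```python
from h import *
print('disc',ray('top',(279,162),.012),'scene',ray('scene',(270,222),.012))
print('wood',ray('scene',(279,204),.015))
print('tray front',ray('top',(267,103),.014)); s=arm.observe();print(s['dq'].round(3))
arm.sign_off()
```

```text
disc [ 0.45181256 -0.03026693  0.012     ] scene [ 0.453646   -0.02585329  0.012     ]
wood [0.44720074 0.03040117 0.015     ]
tray front [ 6.01800845e-01 -2.92478913e-04  1.40000000e-02]
[-0.001 -0.003  0.003 -0.006  0.001  0.001 -0.001]
the job is handed in; nothing more can be done
```

I emptied the middle-sized red tray into the bin, stood it back on the table outside the bin, let go and handed in at about 26 s. The hand-in returns no verdict, so the results below are my own checks.

- **Hooking, first grip:** the tray rested level on the yellow rail, and the upward force rose by about 9 N. This grip could not reach 50 degrees because joint 6 would have run into its lower limit, so I stopped at about 23 degrees.
- **Regrasp:** I lifted the tray off and stood it just outside the bin. I gripped it again with the tool pitched 0.5 rad the other way and hooked it a second time (force up about 9 N).
- **Tipping:** I tipped the tray to about 54 degrees about the rail, and both offcuts slid into the bin.
- **Offcuts at the end:** the disc is about 30 mm from the bin's centre in both x and y. The wood is about the same, at x −34 mm and y +27 mm. Two camera views agree on the disc to about 5 mm; the wood was measured in one view only.
- **Tray at the end:** its front edge is at x 0.602 m, so its origin is about 0.15 m from the bin's centre. It looks level in the scene image, but I did not measure its final angle. The gripper is open and clear.

No final check failed. The one thing that differed from plan is that the hooking was done twice, with the tray set down on the table between.

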